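Slide the settlement plate out over the blue tub

TASK

Push the black settlement plate along its ledge, towards the end where the blue tub stands, until about a third of its length sticks out past the end of the ledge so that a colleague can take it by its edge. Only push it with the fingers: it must stay lying flat on the ledge and never be lifted or tipped. Leave everything else standing where it is and finish clear of the plate.

Things in the scene. Friction and masses are not known exactly. Their poses are not given: they have to be found in the camera images.
- ledge: Fixed aluminium ledge on two grey feet, 400 mm long along its own y axis, 116 mm deep along its x axis. Origin: centre of its underside, on the table. Its flat top face is 100 mm above the origin. A dark lip 8 mm wide and 4 mm high runs along each long side (the channel between the lips is 100 mm wide); both ends, at y = +200 and -200 mm, are open and have no lip.
- plate: Loose black plastic settlement plate, 150 mm long along its y axis, 90 mm wide along its x axis, 8 mm thick, with orange-brown specks and a white dot near each corner, about 0.1 to 0.23 kg. It lies flat between the ledge's lips, its length along the ledge; it slides with friction and stays where it is left. Origin: centre of its underside.
- blue_tub: Fixed open blue tub with a white rack inside, 190 x 162 mm over its rim and 70 mm high, lower than the ledge top. Origin: centre of its underside. It stands just beyond one end of the ledge (either end), its centre about 300 mm from the ledge's centre.
- grey_tub: The same tub in grey, fixed beyond the other end of the ledge. Origin: centre of its underside.
- cup_a: Loose white mesh cup, 77 mm across, 100 mm high, beyond the ledge; leave it. Origin: centre of its underside.
- cup_b: A second mesh cup like it; leave it.
- bottle: Loose green bottle, 68 mm across, 150 mm high, beyond the ledge; leave it. Origin: centre of its underside.
- jar: Loose glass jar, 60 mm across, 70 mm high, beyond the ledge; leave it. Origin: centre of its underside.
- brush: Loose brush, 160 mm long, lying between the robot and the ledge; leave it. Origin: on its underside.
- fitting: Loose blue and white pipe fitting, 60 mm long, 18 mm high, lying between the robot and the ledge; leave it. Origin: centre of its underside.
Not all that is in view belongs to the job. What is meant by the plate is not red, turquoise or yellow, and is the larger of those in its own colour.

How it is judged:
By the outcome, as a careful person would: the job done as asked, in the order asked, and still so for the second after the job is handed in, with the robot touching nothing.
It also fails if it takes over 38 s, if anything falls off the work surface, if the arm or the gripper's body presses on something with over 40 N, if the wrist force passes 120 N, or if a joint passes its speed limit or range.

ROBOT

A 6-joint arm with a two-finger parallel gripper is mounted at the origin on the work surface. World frame = base frame: x ahead of the robot, y to its left, z up, the work surface at z = 0. Lengths are in m, angles in rad, forces in N, time in s.
With the tool pointing down it reaches from about 0.3 to 0.875 m from the base axis. Payload 6.4 kg.
Tool frame: the origin (TCP) lies midway between the tips of the shut fingers; the grasp point (between the pads) lies 19 mm behind it; x points along the fingers, y is the direction in which the jaws open and shut, and the axes are right-handed (so a half turn about x gives the same grasp; the last joint's range is limited). The gripper opens to 85 mm and grips with 20 to 120 N. Pads are 22 mm wide; open, the fingers measure 114 mm over their backs; the gripper's body (76 mm by 85 mm) begins 54 mm behind the grasp point. The pads swing forward as they close: fully open they stand 13 mm farther back than shut.
Start: joints at [-1.313, 0.181, 1.607, -0, 1.354, -0.206], TCP at [0.257, -0.514, 0.231] pointing down, gripper open.
Joint ranges: [-2.99, 2.99], [-0.89, 2.07], [0.3, 2.58], [-1.14, 4.28], [0, 2.63], [-3.12, 3.12]. Speed limits (rad/s): [2.57, 2.57, 3.01, 3.14, 3.14, 3.14].

INTERFACE

Orientations are given as a unit quaternion [w, x, y, z].
In Python, from bench import ctrl gives the robot as it stands.
- The arm moves only by the tool step_arm, never from a script. Its argument "motion" is a list of rows, each a list of 7 numbers: the shift along the tool's x, y, z in mm, then the turn, a rotation vector about the tool's x, y, z in degrees, then the closure in counts, from 0 (fully open) to 255 (shut). In form: [[tx, ty, tz, rx, ry, rz, hand], ...]. A call has 1 to 10 rows; each row is the pose to reach, as a shift and turn from the pose commanded when the call began, along the tool's axes at that moment; what a row does not reach only later rows make up. A row lasts 1/8 s, in which the tool goes at most 62.5 mm and 10.7 degrees, less where a joint would pass 70% of its speed; a pose out of reach is approached as far as the arm can. A call with a gripper value outside its range is refused whole. The fingers move at their own pace and stop on an object; the grip force is fixed at half the most. Time passes only in rows, so rows that repeat a pose let the fingers close. It gives the time, the measured TCP pose, the force and the opening at its end, in the units of the state.
- ctrl.get_obs(): the state, without advancing time (a new reading comes with each control period).
- ctrl.camera(name): name is "scene" or "top" or "wrist"; returns (picture, depth): 420x560x3 uint8, red, green, blue; 420x560 float32, m along the optical axis (not along the pixel's ray), 0 where there is no reading.
- ctrl.camera_info(name): a dict with "fx", "fy", "cx", "cy" (pixels), "T" (4x4, takes a point from camera to world coordinates); the wrist camera has in their place "hand_eye" (4x4, takes a point from camera to tool coordinates, whose origin is the TCP and whose axes are the tool frame's). Camera axes: x right, y down, z forward; pixel columns grow to the right and rows downward; lengths in m; the calibration is good to about 2 mm. A picture is of the moment at which its call begins: read the wrist's pose just before it. camera_info takes no time and is no camera call.
- ctrl.hand_in(): hands the job in, once; it reports no verdict.
The state is a dict: "time_s": time; "q": joint angles; "dq": joint speeds; "joint_efforts": joint torques, N m; "eef_pos": TCP position; "eef_rot": TCP orientation; "wrist_force": force on the tool from outside, world axes, zero at the start; "torque": the same for the moment, N m; "opening": opening from 0.0 (shut) to 1.0 (fully open).
Only numpy, scipy, OpenCV 4.12 (cv2) and the standard library are available. Lean on these libraries where they do the work, as an engineer would, in place of code of your own. Each camera call takes 0.05 s, during which the arm holds its last target. There are 200 camera calls.

## Working session

There is one attempt and no reset: what is moved stays moved. The work goes in short steps, Python scripts to look and compute and a tool call to move; the robot and the scene stay as the last step left them, time stands still between calls to the robot, and variables do not carry over. Pictures are saved under pics/ and viewed, about 8 in all and at most 12, crops included, and the job is handed in when it is done.

Besides the shell and the picture viewer there is one more tool, called as name(argument=value, ...), one argument or row to a line, values as JSON. step_arm: Moves the arm, as the interface text tells. Its arguments: {"type":"object","properties":{"motion":{"type":"array","items":{"type":"array","items":{"type":"number"}}}},"required":["motion"]}

```bash
mkdir -p pics; cat > h.py <<'E'
import numpy as np,cv2
from bench import ctrl
from scipy.spatial.transform import Rotation as R
def cam(n):
    p,d=ctrl.camera(n);i=ctrl.camera_info(n);return p,d,i
def pts(d,i,T=None):
    T=i["T"] if T is None else T
    v,u=np.mgrid[:d.shape[0],:d.shape[1]]
    P=np.stack([(u-i["cx"])/i["fx"]*d,(v-i["cy"])/i["fy"]*d,d],-1)
    return P@np.array(T)[:3,:3].T+np.array(T)[:3,3]
E
python3 - <<'E'
from h import *
for n in("scene","top"):
    p,d,i=cam(n);cv2.imwrite(f"pics/{n}.png",p[:,:,::-1]);np.savez(n,p=p,P=pts(d,i),d=d);print(n,np.round(i["T"],3).tolist(),i["fx"])
o=ctrl.get_obs();print(o["time_s"],o["eef_pos"],o["eef_rot"])
E
```

```text
scene [[0.526, 0.494, -0.692, 1.189], [0.851, -0.31, 0.425, -0.381], [-0.005, -0.812, -0.584, 0.637], [0.0, 0.0, 0.0, 1.0]] 399.12928399799415
top [[-0.003, -0.994, 0.108, 0.441], [-1.0, 0.003, 0.004, 0.005], [-0.005, -0.108, -0.994, 1.234], [0.0, 0.0, 0.0, 1.0]] 504.50572806505926
0.1 [ 0.25711704 -0.51376645  0.23047597] [-0.16194732 -0.68817038 -0.16306013  0.68819037]
```

View pics/top.png

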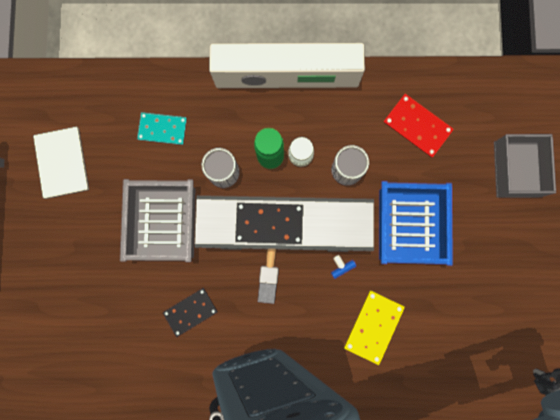

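View pics/scene.png

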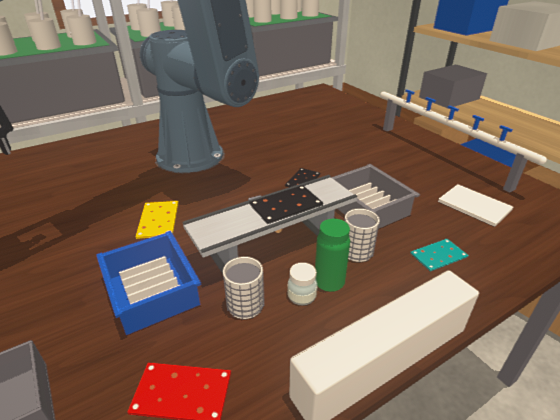

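The top view shows two black plates: a large one on the ledge at about (269,223), and a smaller one on the table at (190,312). The red, turquoise and yellow ones are ruled out. The larger one, lying on the ledge, fits the description. The blue tub is at (417,223), on the -y side. Next I'll measure both plates and confirm with a crop.

```bash
python3 - <<'E'
from h import *
for n,box in(("top",(190,380,190,260)),("scene",(180,365,170,260))):
    z=np.load(n+".npz");p=z["p"].astype(int);P=z["P"];d=z["d"]
    u0,u1,v0,v1=box
    roi=np.zeros(d.shape,bool);roi[v0:v1,u0:u1]=1
    s=roi&(d>0)
    dark=(p.max(2)<70)&s
    m=dark&(P[...,2]>.1)&(P[...,2]<.13)
    k=cv2.morphologyEx(m.astype(np.uint8),cv2.MORPH_CLOSE,np.ones((5,5)))
    k=cv2.morphologyEx(k,cv2.MORPH_OPEN,np.ones((9,9)))
    l,lab,st,c=cv2.connectedComponentsWithStats(k);j=1+st[1:,4].argmax();m=(lab==j)&(d>0)
    Q=P[m];r=cv2.minAreaRect((Q[:,:2]*1000).astype(np.float32));print(n,"plate",r,np.median(Q[:,2]),np.percentile(Q[:,:2],[1,99],axis=0))
    b=s&(p.min(2)>140)&(P[...,2]>.085)&(P[...,2]<.112)
    Q=P[b];r=cv2.minAreaRect((Q[:,:2]*1000).astype(np.float32));print(n,"ledge",r,np.median(Q[:,2]));print(np.percentile(Q[:,:2],[.5,99.5],axis=0))
z=np.load("top.npz");p=z["p"];P=z["P"]
m=P[...,2]>.03;bl=(p[...,2].astype(int)-p[...,0]>60)&m
print("blue",np.median(P[bl],0),np.percentile(P[bl],[1,99],axis=0))
for n,(u,v) in dict(smallblack=(190,312)).items(): print(n,P[v,u])
c=p[180:330,140:400];cv2.imwrite("pics/crop.png",cv2.resize(c,None,fx=3,fy=3,interpolation=2)[:,:,::-1])
E
```

```text
top plate ((538.7535400390625, 42.565635681152344), (144.3412322998047, 83.74734497070312), 88.40800476074219) 0.10859497732980672 [[ 0.49795274 -0.02748713]
 [ 0.57917292  0.11339326]]
top ledge ((539.6498413085938, 7.6258087158203125), (401.1247863769531, 102.0063705444336), 88.6409683227539) 0.10065319727674116
[[ 0.48674164 -0.19188346]
 [ 0.5929377   0.20635983]]
scene plate ((539.840087890625, 39.8987922668457), (149.33273315429688, 92.44267272949219), 87.60563659667969) 0.108324982465906 [[ 0.49531813 -0.034066  ]
 [ 0.58474979  0.11095706]]
scene ledge ((595.2783203125, 4.949615478515625), (401.837890625, 214.3394317626953), 88.52102661132812) 0.10023158083883732
[[ 0.48699954 -0.19330622]
 [ 0.69936286  0.20340082]]
blue [ 0.54953206 -0.32138963  0.06929119] [[ 0.44607419 -0.37933578  0.0308082 ]
 [ 0.63242278 -0.21421672  0.07641059]]
smallblack [0.33402873 0.23391431 0.01119877]
```

View pics/crop.png

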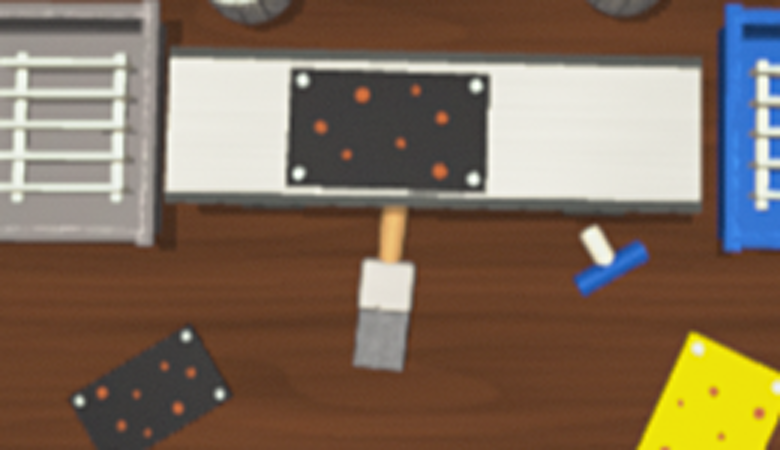

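Confirmed: the plate on the ledge (crop 290–490, 70–190) is black, has specks and four white dots, and is clearly larger than the black plate on the table. The channel behind it, on the grey tub side, is free.

The ledge centre is about (0.540, 0.0065), tilted 1.4° from y. The plate centre is about y 0.041. It needs to travel about 210 mm towards -y.

```bash
cat >> h.py <<'E'
A=np.radians(88.6); a=np.array([np.cos(A),np.sin(A),0]); C=np.array([.5395,.0065,0])
def rot(o): return R.from_quat(o["eef_rot"],scalar_first=True)
def goal(s,z,sg=1):  # s along ledge axis, jaws across ledge
    X=np.array([0,0,-1.]);Y=sg*np.array([a[1],-a[0],0]);return C+a*s+[0,0,z],R.from_matrix(np.c_[X,Y,np.cross(X,Y)])
def delta(s,z,sg=1):
    o=ctrl.get_obs();p,G=goal(s,z,sg);r=rot(o)
    print("s,z",s,z,"shift",np.round(r.inv().apply(p-o["eef_pos"])*1000,1),"turn",np.round((r.inv()*G).as_rotvec(degrees=True),1))
E
python3 - <<'E'
from h import *
o=ctrl.get_obs();print(np.round(rot(o).as_matrix(),3).tolist())
for sg in(1,-1):
    delta(.145,.23,sg);delta(.145,.103,sg)
E
```

```text
[[-0.0, 0.447, -0.894], [0.002, -0.894, -0.447], [-1.0, -0.002, -0.0]]
s,z 0.145 0.23 shift [   1.4 -467.1 -553.3] turn [-62.   -0.1   0.1]
s,z 0.145 0.103 shift [ 128.4 -466.9 -553.3] turn [-62.   -0.1   0.1]
s,z 0.145 0.23 shift [   1.4 -467.1 -553.3] turn [1.18e+02 1.00e-01 1.00e-01]
s,z 0.145 0.103 shift [ 128.4 -466.9 -553.3] turn [1.18e+02 1.00e-01 1.00e-01]
```

step_arm(
  motion=[
    [0,-35,-42,-5,0,0,255],
    [0,-70,-83,-10,0,0,255],
    [0,-105,-124,-15,0,0,255],
    [0,-140,-166,-20,0,0,255],
    [0,-175,-207,-25,0,0,255],
    [0,-210,-249,-30,0,0,255],
    [0,-245,-290,-35,0,0,255],
    [0,-280,-332,-40,0,0,255],
    [0,-315,-373,-45,0,0,255],
    [0,-350,-415,-50,0,0,255],
  ],
)

```text
time_s: 1.35
eef_pos: [0.4721, -0.0138, 0.2312]
eef_rot: [-0.439, -0.554, -0.439, 0.554]
wrist_force: [1.0, -0.9, -0.2]
opening: 0.0
```

```bash
python3 -c "
from h import *
delta(.145,.23);print(np.round(ctrl.get_obs()['q'],2))"
```

```text
s,z 0.145 0.23 shift [   1.2   31.2 -177.1] turn [-11.9   0.   -0. ]
[-0.28 -0.05  1.86 -0.    1.34 -0.05]
```

step_arm(
  motion=[
    [0,8,-45,-3,0,0,255],
    [0,16,-90,-6,0,0,255],
    [0,24,-135,-9,0,0,255],
    [0,31,-177,-12,0,0,255],
    [0,31,-177,-12,0,0,255],
    [0,31,-177,-12,0,0,255],
  ],
)

```text
time_s: 2.1
eef_pos: [0.5426, 0.1492, 0.2307]
eef_rot: [-0.494, -0.506, -0.494, 0.507]
wrist_force: [-0.1, -0.6, 0.1]
opening: -0.001
```

```bash
python3 - <<'E'
from h import *
delta(.145,.103);o=ctrl.get_obs();print(o["wrist_force"])
p,d,i=cam("wrist");cv2.imwrite("pics/w1.png",p[:,:,::-1])
T=np.eye(4);T[:3,:3]=rot(o).as_matrix();T[:3,3]=o["eef_pos"];T=T@np.array(i["hand_eye"])
P=pts(d,i,T);L=(P-C)@a;W=(P-C)@np.array([a[1],-a[0],0]);pi=p.astype(int)
m=(d>0)&(abs(W)<.045)&(L<.14)&(L>0)&(P[...,2]>.09)&(P[...,2]<.12)
dk=m&(pi.max(2)<70);br=m&(pi.min(2)>140)
print("plate L",np.percentile(L[dk],[0.5,99.5]),"W",np.percentile(W[dk],[.5,99.5]),"z",np.median(P[dk],0)[2]); print("ledge z",np.median(P[br][:,2]))
E
```

```text
s,z 0.145 0.103 shift [127.7   0.6  -2.3] turn [-0.   0.   0.1]
[-0.13769453 -0.58126347  0.09743782]
plate L [0.0016099  0.11104837] W [-0.04478546  0.04206625] z 0.10724718595497695
ledge z 0.09934992153018202
```

View pics/w1.png

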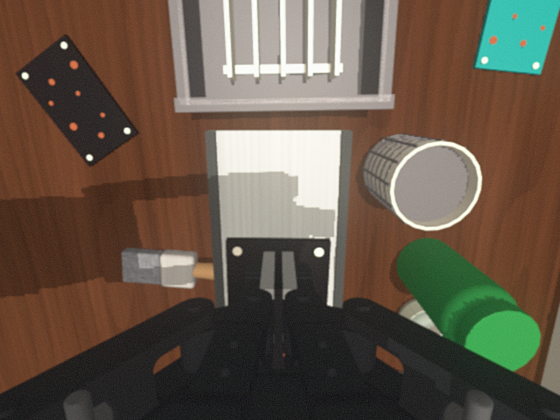

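The wrist view shows the plate's trailing edge at row 240, with free channel up to the ledge end at row 130. The trailing edge is at s=0.111, the plate top at z 0.107–0.109 and the ledge top at 0.099–0.101. I'll go down to z 0.103.

step_arm(
  motion=[
    [40,0,0,0,0,0,255],
    [80,0,0,0,0,0,255],
    [105,0,0,0,0,0,255],
    [115,0,0,0,0,0,255],
    [121,0,0,0,0,0,255],
    [125,0,0,0,0,0,255],
    [127,0,0,0,0,0,255],
    [127,0,0,0,0,0,255],
  ],
)

```text
time_s: 3.15
eef_pos: [0.5434, 0.1494, 0.1048]
eef_rot: [0.494, 0.506, 0.494, -0.506]
wrist_force: [-0.5, 0.2, 0.3]
opening: -0.003
```

```bash
python3 - <<'E'
from h import *
for s in(.121,0.,-.08,-.089): delta(s,.103)
E
```

```text
s,z 0.121 0.103 shift [ 1.8 -0.4 22. ] turn [-0. -0. -0.]
s,z 0.0 0.103 shift [  1.7  -0.3 143. ] turn [-0. -0. -0.]
s,z -0.08 0.103 shift [  1.7  -0.3 223. ] turn [-0. -0. -0.]
s,z -0.089 0.103 shift [  1.7  -0.3 232. ] turn [-0. -0. -0.]
```

step_arm(
  motion=[
    [2,0,0,0,0,0,255],
    [2,0,8,0,0,0,255],
    [2,0,16,0,0,0,255],
    [2,0,22,0,0,0,255],
    [2,0,28,0,0,0,255],
    [2,0,36,0,0,0,255],
    [2,0,44,0,0,0,255],
    [2,0,52,0,0,0,255],
    [2,0,60,0,0,0,255],
    [2,0,60,0,0,0,255],
  ],
)

```text
time_s: 4.4
eef_pos: [0.5416, 0.0886, 0.1023]
eef_rot: [-0.494, -0.506, -0.493, 0.506]
wrist_force: [-0.5, -0.1, -0.4]
opening: 0.001
```

```bash
cat >> h.py <<'E'
def look(name):
    p,d,i=cam("top");P=pts(d,i);L=(P-C)@a;W=(P-C)@np.array([a[1],-a[0],0])
    m=(d>0)&(abs(W)<.047)&(L>-.3)&(L<.2)&(p.max(2)<75)&(P[...,2]>.103)&(P[...,2]<.113)
    k=cv2.morphologyEx(m.astype(np.uint8),cv2.MORPH_OPEN,np.ones((5,5)))>0
    print("plate L",np.percentile(L[k],[.5,99.5]),"W",np.percentile(W[k],[1,99]),"z",np.percentile(P[k][:,2],[5,50,95]))
    cv2.imwrite(f"pics/{name}.png",cv2.resize(p[150:350,150:470],None,fx=2,fy=2)[:,:,::-1])
E
python3 - <<'E'
from h import *
look("t2")
for s in(0.,-.08,-.089): delta(s,.103)
E
```

```text
plate L [-0.07438983  0.03220541] W [-0.04205909  0.03965617] z [0.10501536 0.10847511 0.11177125]
s,z 0.0 0.103 shift [-0.7 -0.  82.5] turn [-0.1  0.   0. ]
s,z -0.08 0.103 shift [-7.000e-01  1.000e-01  1.625e+02] turn [-0.1  0.   0. ]
s,z -0.089 0.103 shift [-7.000e-01  1.000e-01  1.715e+02] turn [-0.1  0.   0. ]
```

View pics/t2.png

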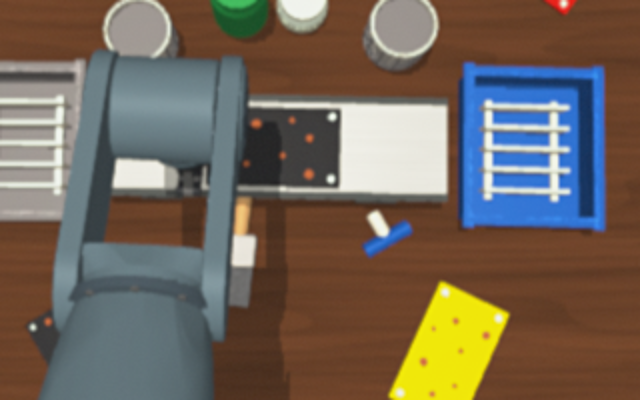

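The plate is sliding flat, its leading edge now at crop column 340 with 105 columns of ledge left, and nothing else has moved. I'll keep pushing.

step_arm(
  motion=[
    [0,0,10,0,0,0,255],
    [0,0,20,0,0,0,255],
    [0,0,30,0,0,0,255],
    [0,0,40,0,0,0,255],
    [0,0,50,0,0,0,255],
    [0,0,60,0,0,0,255],
    [0,0,70,0,0,0,255],
    [0,0,80,0,0,0,255],
    [0,0,88,0,0,0,255],
    [0,0,90,0,0,0,255],
  ],
)

```text
time_s: 5.7
eef_pos: [0.5393, -0.0012, 0.1023]
eef_rot: [-0.494, -0.506, -0.494, 0.506]
wrist_force: [0.5, 0.7, 0.2]
opening: 0.0
```

step_arm(
  motion=[
    [0,0,10,0,0,0,255],
    [0,0,20,0,0,0,255],
    [0,0,30,0,0,0,255],
    [0,0,40,0,0,0,255],
    [0,0,50,0,0,0,255],
    [0,0,57,0,0,0,255],
    [0,0,62,0,0,0,255],
    [0,0,64,0,0,0,255],
    [0,0,64,0,0,0,255],
  ],
)

```text
time_s: 6.82
eef_pos: [0.5378, -0.0647, 0.1023]
eef_rot: [-0.494, -0.506, -0.494, 0.506]
wrist_force: [0.0, 0.3, -0.3]
opening: 0.001
```

```bash
python3 - <<'E'
from h import *
look("t3")
for s in(-.08,-.089): delta(s,.103)
E
```

```text
plate L [-0.22910026 -0.10829526] W [-0.04570607  0.04103621] z [0.10518454 0.10833006 0.11163408]
s,z -0.08 0.103 shift [-0.7 -0.   8.9] turn [-0.  0. -0.]
s,z -0.089 0.103 shift [-0.7 -0.  17.9] turn [-0.  0. -0.]
```

View pics/t3.png

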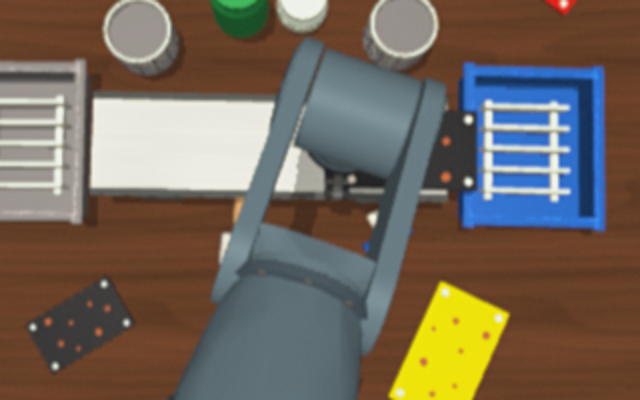

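The leading edge is at column 475 and the ledge end at 447, so about 30 mm sticks out. I'll push another 19 mm, then back off and lift.

step_arm(
  motion=[
    [0,0,5,0,0,0,255],
    [0,0,10,0,0,0,255],
    [0,0,14,0,0,0,255],
    [0,0,17,0,0,0,255],
    [0,0,19,0,0,0,255],
    [0,0,19,0,0,0,255],
    [0,0,9,0,0,0,255],
    [0,0,-6,0,0,0,255],
    [0,0,-11,0,0,0,255],
  ],
)

```text
time_s: 8.0
eef_pos: [0.5379, -0.052, 0.1022]
eef_rot: [-0.494, -0.506, -0.494, 0.506]
wrist_force: [0.0, 0.5, 0.4]
opening: -0.0
```

step_arm(
  motion=[
    [-20,0,0,0,0,0,255],
    [-50,0,0,0,0,0,255],
    [-90,0,-20,0,0,0,255],
    [-130,0,-60,0,0,0,255],
    [-130,0,-110,0,0,0,255],
    [-130,0,-160,0,0,0,255],
    [-130,0,-200,0,0,0,255],
    [-130,0,-200,0,0,0,255],
  ],
)

```text
time_s: 9.0
eef_pos: [0.5424, 0.1494, 0.2323]
eef_rot: [0.495, 0.505, 0.495, -0.505]
wrist_force: [0.5, -0.3, 0.3]
opening: -0.002
```

```bash
python3 - <<'E'
from h import *
look("t4")
p,d,i=cam("scene");P=pts(d,i);L=(P-C)@a;W=(P-C)@np.array([a[1],-a[0],0])
m=(d>0)&(abs(W)<.052)&(L>-.3)&(L<0)&(p.max(2)<75)&(P[...,2]>.105)&(P[...,2]<.113)
k=cv2.morphologyEx(m.astype(np.uint8),cv2.MORPH_OPEN,np.ones((3,3)))>0
print("scene",np.percentile(L[k],[.5,99.5]),np.percentile(P[k][:,2],[5,50,95]))
z=P[(d>0)&(abs(W)<.047)&(abs(P[...,2]-.1)<.004)&(L<.15)&(p.min(2)>140)];print("ledge end",np.percentile((z-C)@a,[.3]))
E
```

```text
plate L [-0.2461387  -0.10318784] W [-0.042017    0.03998994] z [0.10519104 0.10840824 0.11152622]
scene [-0.25174888 -0.10513256] [0.10663684 0.10843729 0.1100235 ]
ledge end [-0.12321316]
```

View pics/t4.png

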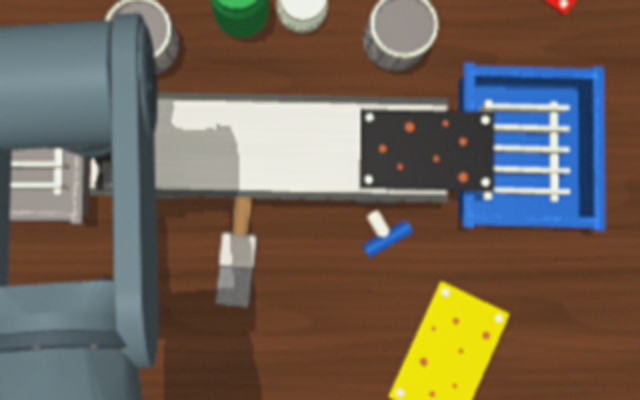

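The plate spans columns 361–493 and the ledge ends at 447. That puts about 46 of 132 columns (roughly 0.35) past the end. It is lying flat, and the other things are where they were. Handing in.

```bash
python3 -c "
from h import *
print(ctrl.hand_in())"
```

```text
the job is handed in; nothing more can be done
None
```

I pushed the larger black plate about 210 mm along the ledge towards the blue tub with the shut fingers. I then backed off, lifted clear and handed the job in at about 9 s.

**Overhang:** The plate sticks out about 50 mm of its 150 mm. The top view puts its leading edge 46 mm past the end of the ledge and the scene view 52 mm; the pixel ratio is about 0.35.

**Flatness:** The plate's top face is at z of about 0.108, as it was before the push, so it is lying flat.

**Forces and surroundings:** The wrist force read under about 1 N at the end of each move. The other things look unmoved in the last top view, except the jar and the two cups, which I only saw partly in it, and the small black plate, which the arm hid.

**Check that failed:** My automatic reading of the ledge end in the scene view only found -0.123, because the plate covers that stretch. I used the ledge end from the first measurement (200 mm from its centre) and from the top picture instead.

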